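# Feel out a belt tensioner's travel and log it on its scale

### The arm

A 7-joint arm with a two-finger parallel gripper is mounted at the origin on the work surface. World frame = base frame: x ahead of the robot, y to its left, z up, the work surface at z = 0. Lengths are in m, angles in rad, forces in N, time in s.
With the tool pointing down it reaches from about 0.425 to 0.975 m from the base axis. Payload 16.7 kg.
Tool frame: the origin (TCP) lies midway between the tips of the shut fingers; the grasp point (between the pads) lies 19 mm behind it (bot.grasp_offset is the distance from the TCP to the grasp point, in m); z points along the fingers, y is the direction in which the jaws open and shut (so a half turn about z gives the same grasp; the last joint's range is limited). The gripper opens to 85 mm and grips with 20 to 120 N. Pads are 22 mm wide; open, the fingers measure 114 mm over their backs; the gripper's body (76 mm by 85 mm) begins 54 mm behind the grasp point. The pads swing forward as they close: fully open they stand 13 mm farther back than shut.
Start: joints at [-1.474, 0.426, 0.074, 1.606, -0.034, 1.111, -0.067], TCP at [0.165, 0.655, 0.231] pointing down, gripper open.
Joint ranges: [-2.85, 2.85], [-0.5, 2.14], [-1.23, 1.37], [0.21, 2.46], [-1.02, 4.16], [0.16, 2.05], [-2.73, 2.73]. Speed limits (rad/s): [1.89, 1.89, 2.39, 2.39, 3.01, 3.01, 3.01].

### API

Orientations are given as [roll, pitch, yaw] about the fixed x, y, z axes, in that order (R = Rz(yaw) Ry(pitch) Rx(roll)).
In Python, from rig import bot, viewer, workorder gives the robot as it stands.
- The arm moves only by the tool servo_tool, never from a script. Its argument "motion" is a list of rows, each an object of numbers: "dx", "dy", "dz": the shift along the tool's x, y, z scaled (see below); "ax", "ay", "az": the turn, a rotation vector about the tool's x, y, z scaled (see below); "gripper": the opening, from 0 (shut) to 1 (fully open). A call has 1 to 20 rows; each row shifts and turns the pose as measured when the row begins, along the tool's axes as they then stand; what a row does not reach is not made up. The controller multiplies each number of a shift by 20 cm and each number of a turn by 360 degrees. A row lasts 1/8 s, in which the tool goes at most 62.5 mm and 10.7 degrees, less where a joint would pass 70% of its speed; a pose out of reach is approached as far as the arm can. A call with a number of a shift or a turn outside -1 to 1 is refused whole. A call with a gripper value outside its range is refused whole. The fingers move at their own pace and stop on an object; "newtons" is the grip in N (left out, the last holds). Time passes only in rows, so rows that do not move let the fingers close. It gives the time, the measured TCP pose, the force and the opening at its end, in the units of the state.
- bot.sense(): the state, without advancing time (a new reading comes with each control period).
- viewer.snapshot(name): name is "scene" or "top" or "wrist"; returns a dict with "image" (420x560x3 uint8, red, green, blue), "z_map" (420x560 float32, m along the optical axis (not along the pixel's ray), 0 where there is no reading), "intrinsics" (3x3 intrinsics, pixels), "k1" (the pictures are not rectified: a ray, as slopes to the right and down, at radius r is drawn at 1 + k1 r^2 times it, then the intrinsics apply), "position" and "rotation" of the camera in the world. Camera axes: x right, y down, z forward; pixel columns grow to the right and rows downward; lengths in m; the calibration is good to about 2 mm. A picture is of the moment at which its call begins.
- workorder.hand_in(): hands the job in, once; it reports no verdict.
The state is a dict: "clock": time; "q": joint angles; "dq": joint speeds; "tau": joint torques, N m; "ee_pos": TCP position; "tool_rot": TCP orientation; "wrist_force": force on the tool from outside, world axes, zero at the start; "moment": the same for the moment, N m; "grip_width": finger opening in m.
Only numpy, scipy, OpenCV 4.12 (cv2) and the standard library are available. Lean on these libraries where they do the work, as an engineer would, in place of code of your own. Each camera call takes 0.05 s, during which the arm holds its last target. There are 200 camera calls.

### The job

With the belt off, push the black roller of the red sprung tensioner arm counter-clockwise round its scale until you feel the arm come up against the rubber buffer hidden in the hub, press it there with about 14 N for half a second (never 20 N), then let the arm back to rest gently under the fingers, not snapping. The orange drag needle stays where the arm took it, so do not touch it: move the green marker by its knob until its index lines up with the needle to within a division (2 degrees) of the scale. Let go, leaving the loose things around undisturbed.

Things in the scene. Friction and masses are not known exactly. Their poses are not given: they have to be found in the camera images.
- rig: belt-drive rig fixed to the bench: aluminium plate 345 x 310 x 10 mm, x -90 to +255, y +-155 mm, with a blue hub drum (100 mm wide, 50 high), a motor (83 high) and a pulley (60 high) at x = -48, y = +105 and -105 mm. Origin on the bench under the pivot in the hub; x points from the hub to the white scale arc, z up. Angles below are in this frame, counter-clockwise from above
- pivot (a point): point on the upright pivot axis in the hub, 55 mm above the bench; arm, needle and marker all turn about this axis
- tensioner (a joint): angle (rad) of the red arm: 0 at rest, where it points to -0.5 rad in the rig frame; grows counter-clockwise as it is pushed against its spring (3 N at the roller at rest, 6 N at 0.8 rad). Between 0.25 and 0.87 rad, elsewhere each time, it meets the hidden rubber buffer; from there the force rises about 1 to 1.7 N per mm at the roller. Let go, it snaps back to 0
- roller: black roller on the arm (it spins freely), 36 mm diameter, 34 to 72 mm above the bench, axis 120 mm from the pivot; origin on its axis at bench height. Push it square to the arm on its clockwise side. The 20 mm wide arm bar under it lies 22 to 34 mm above the bench
- roller_mid (a point): centre of the roller, half-way up (53 mm above the bench)
- needle: orange drag needle, 4 mm wide, 14 to 18 mm above the bench, under and ahead of the arm, 188 mm long from the pivot; a lug of the arm pushes it counter-clockwise and light friction leaves it at the farthest point reached. Origin on the bench under the pivot, x along the needle. The robot must not touch it
- needle_tip (a point): tip of the needle on the scale, 190 mm from the pivot
- marker_index (a point): point of the green marker's index finger, 190 mm from the pivot, 21 mm above the bench; it coincides with the needle tip seen from above when the marker is at the needle's reading
- marker_knob (a point): centre of the marker's upright round green knob, 18 mm diameter, 24 to 64 mm above the bench, centre at 48 mm; 213 mm from the pivot, in line with the index. The marker runs on an arc about the pivot, held by 1.5 N of friction, starts near the counter-clockwise end of the scale and passes over the needle freely. Its foot is 24 x 22 mm, top at 25 mm
- spare_roller: black spare roller, 36 mm diameter, 30 mm high, standing loose on the rig plate; origin at its underside; leave alone
- bush: small brass bush, 26 mm diameter, 22 mm high, standing loose on the rig plate; origin at its underside; leave alone
- screwdriver: screwdriver lying on the bench left of the rig; leave alone
- wrench: steel wrench lying on the bench right of the rig; leave alone
- multimeter: yellow hand multimeter 170 x 85 x 43 mm lying on the bench right of the rig; leave alone
- mouse: black computer mouse 105 x 60 x 30 mm on the bench left of the rig; leave alone

How it is judged:
On the way, in this order (a step that is already met when the one before it is completed fails the run):
1. the roller is pressed with more than 11 N with the arm well into its travel, up against the buffer (contact force between the fingers and roller above 11 N and value of joint tensioner above 0.2 rad), for 0.25 s.
2. the arm is back at rest (value of joint tensioner below 0.04 rad), for 0.1 s.
At the end, for the whole second after the job is handed in: The tensioner arm is back at rest (below 0.04 rad) and the marker's index stands within 6.5 mm (2 degrees of the scale) of the needle tip, seen from above (value of joint tensioner below 0.04 rad and horizontal distance between marker_index and needle_tip below 0.0065 m); the robot touches nothing.
It fails at once if the roller is pressed with 20 N or more (contact force between the fingers and roller above 20 N).
It fails at once if the tensioner arm snaps back instead of being let back under the fingers (faster than 3 rad/s) (velocity of joint tensioner below -3 rad/s).
It fails at once if the robot touches the orange needle (contact force between any of the fingers, the arm and needle above 0.3 N).
It fails at once if a bystander (spare roller, bush, screwdriver, wrench, multimeter, mouse) is shifted by more than 20 mm (distance of any of spare_roller, bush, screwdriver, wrench, multimeter, mouse from where it was at the start of the episode above 0.02 m).
It also fails if it takes over 72 s, if anything falls off the work surface, if the arm or the gripper's body presses on something with over 40 N, if the wrist force passes 120 N, or if a joint passes its speed limit or range.

## Working session

There is one attempt and no reset: what is moved stays moved. The work goes in short steps, Python scripts to look and compute and a tool call to move; the robot and the scene stay as the last step left them, time stands still between calls to the robot, and variables do not carry over. Pictures are saved under pics/ and viewed, about 8 in all and at most 12, crops included, and the job is handed in when it is done.

Besides the shell and the picture viewer there is one more tool, called after "Emit:" as name(argument=value, ...) on one line, values as JSON. servo_tool: Moves the arm, as the interface text tells. Shifts and turns lie within -1 to 1; 1 stands for 20 cm of shift or 360 degrees of turn. Its arguments: {"type":"object","properties":{"motion":{"type":"array"},"newtons":{"type":"number"}},"required":["motion"]}

```bash
ls; mkdir -p pics; cat > h.py <<'E'
import numpy as np, cv2
from rig import bot, viewer, workorder
def snap(n):
    return viewer.snapshot(n)
def rays(s,uv):
    K=np.array(s["intrinsics"]);k1=s["k1"]
    uv=np.atleast_2d(np.array(uv,float))
    d=np.c_[(uv[:,0]-K[0,2])/K[0,0],(uv[:,1]-K[1,2])/K[1,1]]
    x=d.copy()
    for _ in range(20): x=d/(1+k1*(x**2).sum(1,keepdims=True))
    return np.c_[x,np.ones(len(x))]
def onplane(s,uv,z):
    r=rays(s,uv)@np.array(s["rotation"]).T; p=np.array(s["position"])
    return p+r*((z-p[2])/r[:,2])[:,None]
def depthpts(s,uv):
    uv=np.atleast_2d(uv).astype(int)
    return np.array(s["position"])+(rays(s,uv)*s["z_map"][uv[:,1],uv[:,0]][:,None])@np.array(s["rotation"]).T
def project(s,P):
    c=(np.atleast_2d(P)-np.array(s["position"]))@np.array(s["rotation"]);x=c[:,:2]/c[:,2:]
    x=x*(1+s["k1"]*(x**2).sum(1,keepdims=True));K=np.array(s["intrinsics"])
    return np.c_[x[:,0]*K[0,0]+K[0,2],x[:,1]*K[1,1]+K[1,2]]
def save(s,n): cv2.imwrite("pics/"+n,s["image"][:,:,::-1])
E
python3 - <<'E'
from h import *
for n in("scene","top"):
    s=snap(n); save(s,n+"0.png"); print(n,s["position"],s["rotation"],s["intrinsics"],s["k1"])
print(bot.sense())
E
```

```text
pics
scene [0.9161543  0.37582059 0.97414519] [-2.59678215  0.00397142  2.33540715] [[404.020935     0.         278.37303546]
 [  0.         404.020935   210.23046712]
 [  0.           0.           1.        ]] -0.015052328425117325
top [0.34571989 0.00822102 1.14417906] [-2.98135831 -0.03552817 -1.56017887] [[437.88146961   0.         280.95475923]
 [  0.         437.88146961 215.48687916]
 [  0.           0.           1.        ]] -0.11332876424889729
{'clock': 0.1, 'q': array([-1.47348937,  0.42670969,  0.07387523,  1.6065386 , -0.03408915,
        1.11079924, -0.06707586]), 'dq': array([ 0.00012682, -0.00077149,  0.00017135, -0.00112609,  0.00257103,
       -0.00139023, -0.0005204 ]), 'tau': array([ 8.64394940e-03, -9.51540899e+01,  3.77209246e+00, -4.64401639e+01,
        1.97026902e-02,  6.56370205e-03, -3.55158591e-05]), 'ee_pos': array([0.16486092, 0.65417877, 0.2306564 ]), 'tool_rot': array([-3.14040235e+00,  1.05842648e-04,  2.89476298e+00]), 'wrist_force': array([-5.52948807e-05,  2.56026109e-01, -3.46624172e-01]), 'moment': array([ 0.03838629,  0.03641825, -0.00519118]), 'grip_width': 0.08547573681971278}
```

```bash
python3 - <<'E'
t=open('h.py').read()
t=t.replace('    return viewer.snapshot(n)\n','''    s=viewer.snapshot(n); s["rotation"]=R.from_euler("xyz",s["rotation"]).as_matrix(); return s
''').replace("import numpy as np, cv2","import numpy as np, cv2\nfrom scipy.spatial.transform import Rotation as R")
open('h.py','w').write(t)
E
```

```text
(no output)
```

View pics/top0.png

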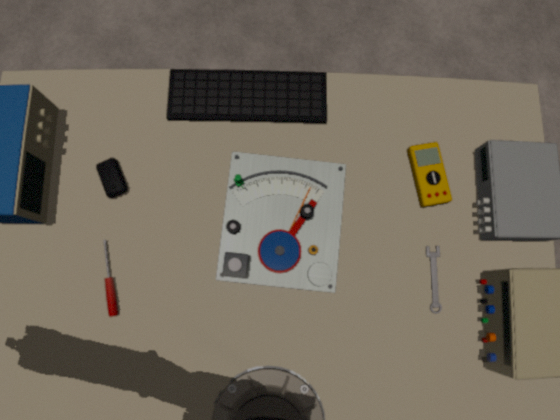

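View pics/scene0.png

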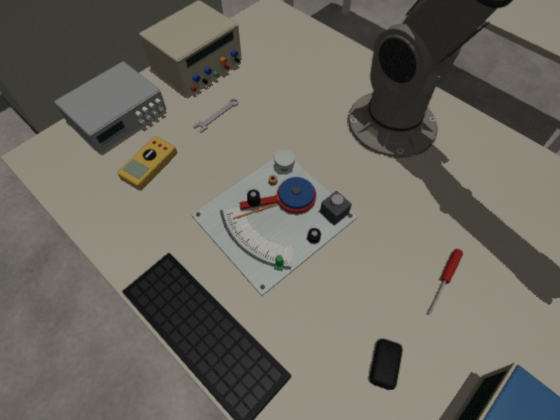

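```bash
python3 - <<'E'
from h import *
for n in("top","scene"):
    s=snap(n); im=s["image"]; hsv=cv2.cvtColor(im,cv2.COLOR_RGB2HSV)
    print(n)
    def blobs(lo,hi,name,z,amin=8):
        m=cv2.inRange(hsv,np.array(lo),np.array(hi)); 
        c,l,st,ce=cv2.connectedComponentsWithStats(m)
        for i in range(1,c):
            if st[i,4]>=amin and 130<ce[i,0]<400 and 130<ce[i,1]<300: print(name,st[i],ce[i].round(1),onplane(s,ce[i],z)[0].round(4), depthpts(s,ce[i])[0].round(3))
    blobs((100,120,40),(125,255,255),"blue",.05,50)
    blobs((45,100,40),(85,255,255),"green",.044)
    blobs((8,130,110),(20,255,255),"orange",.016)
    blobs((0,0,0),(179,255,45),"black",.06,30)
    blobs((0,150,60),(6,255,255),"red",.034,30)
    # plate contour
    m=cv2.inRange(hsv,np.array((0,0,110)),np.array((179,40,255)))
    m=cv2.morphologyEx(m,cv2.MORPH_CLOSE,np.ones((25,25)))
    cs=[c for c in cv2.findContours(m,0,2)[0]]; c=max(cs,key=cv2.contourArea)
    r=cv2.approxPolyDP(cv2.convexHull(c),6,True)[:,0]; print(cv2.contourArea(c),r.tolist(),onplane(s,r,.01).round(4).tolist())
    x0=210 if n=="top" else 190
    y0=145
    cr=im[y0:y0+150,x0:x0+200]; cv2.imwrite(f"pics/{n}1.png",cv2.resize(cr,None,fx=4,fy=4,interpolation=2)[:,:,::-1])
E
```

```text
top
blue [ 261  232   37   38 1034] [279.2 250.3] [ 0.4348 -0.0254  0.05  ] [ 0.435 -0.025  0.056]
green [235 175   8  11  65] [238.1 180.2] [0.6143 0.0825 0.044 ] [0.611 0.082 0.058]
orange [301 201   3   6   8] [302.4 203.5] [ 0.5614 -0.0859  0.016 ] [ 0.562 -0.085  0.017]
orange [290 221   6   8  14] [292.6 224.1] [ 0.5064 -0.0607  0.016 ] [ 0.506 -0.059  0.02 ]
orange [309 246   9   8  39] [312.6 249.7] [ 0.4403 -0.1128  0.016 ] [ 0.441 -0.11   0.032]
black [301 205  12  15  96] [306.5 212.5] [ 0.5302 -0.0927  0.06  ] [ 0.53  -0.09   0.071]
black [228 221  12  13  68] [234.1 227.4] [0.4896 0.0881 0.06  ] [0.493 0.09  0.038]
red [309 200   7   7  32] [312.2 203.1] [ 0.5595 -0.1101  0.034 ] [ 0.56  -0.11   0.032]
red [289 216  16  20 126] [296.8 225.4] [ 0.5005 -0.0702  0.034 ] [ 0.502 -0.068  0.033]
15310.0 [[233, 151], [345, 164], [335, 292], [215, 279]] [[0.7031, 0.1007, 0.01], [0.6733, -0.2018, 0.01], [0.3321, -0.1716, 0.01], [0.3618, 0.1373, 0.01]]
scene
blue [279 178  35  30 770] [296.  192.7] [ 0.4404 -0.0185  0.05  ] [ 0.441 -0.018  0.055]
green [275 256   9  14  90] [278.8
[... 688 characters left out ...]
071]
black [280 199  26  10  39] [291.9 205.6] [0.4837 0.0059 0.06  ] [ 0.478 -0.002  0.048]
black [320 204  30  20 250] [333.2 214. ] [0.4278 0.1019 0.06  ] [0.426 0.1   0.061]
black [307 229  13  14 115] [313.3 236.4] [0.5138 0.1079 0.06  ] [0.504 0.101 0.04 ]
red [260 194  55  19 222] [281.9 203.4] [ 0.485  -0.0294  0.034 ] [ 0.487 -0.031  0.036]
red [240 202  10   7  46] [244.3 204.6] [ 0.5592 -0.1015  0.034 ] [ 0.559 -0.103  0.034]
179360.0 [[559, 116], [559, 395], [446, 419], [0, 419], [0, 109], [222, 0], [408, 0]] [[-0.3961, 0.3828, 0.01], [0.4139, 0.7434, 0.01], [0.626, 0.5876, 0.01], [1.2888, -0.101, 0.01], [0.8533, -0.9761, 0.01], [-0.0713, -0.8975, 0.01], [-0.5973, -0.3447, 0.01]]
```

View pics/top1.png

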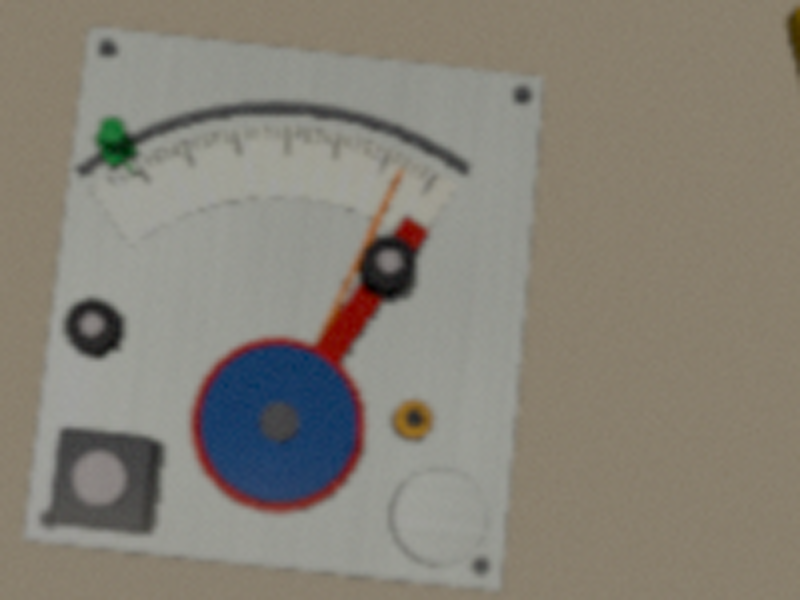

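```bash
cat >> h.py <<'E'
PIV=np.array([.4360,-.0255])
def pol(r,a,tang=0):  # world point at radius r, world angle a, tangential ccw offset
    return PIV+r*np.array([np.cos(a),np.sin(a)])+tang*np.array([-np.sin(a),np.cos(a)])
def plan(wps,start=None):
    """wps: (x,y,z,psi); prints a row each"""
    st=bot.sense(); p=np.array(st["ee_pos"]); Rm=R.from_euler("xyz",st["tool_rot"])
    for w in wps:
        T=R.from_euler("xyz",[np.pi,0,w[3]])
        d=Rm.inv().apply(np.array(w[:3])-p)/.2; a=(Rm.inv()*T).as_rotvec()/(2*np.pi)
        print("d",d.round(4),"a",a.round(4)); p=np.array(w[:3]);Rm=T
def lin(a,b,n): return [np.array(a)+(np.array(b)-np.array(a))*i/n for i in range(1,n+1)]
E
python3 - <<'E'
from h import *
a=[.165,.654,.231,2.895]; b=[.47,.25,.21,1.9]
plan(lin(a,b,11))
E
```

```text
d [-0.1804 -0.1454  0.009 ] a [-0.0001  0.      0.0144]
d [-0.1916 -0.1275  0.0095] a [-0.     -0.      0.0144]
d [-0.2023 -0.1096  0.0095] a [ 0.     -0.      0.0144]
d [-0.2114 -0.0909  0.0095] a [ 0.     -0.      0.0144]
d [-0.2187 -0.0714  0.0095] a [ 0.     -0.      0.0144]
d [-0.2243 -0.0514  0.0095] a [ 0.     -0.      0.0144]
d [-0.228  -0.0309  0.0095] a [ 0.     -0.      0.0144]
d [-0.2299 -0.0102  0.0095] a [-0.     -0.      0.0144]
d [-0.2298  0.0106  0.0095] a [ 0.     -0.      0.0144]
d [-0.228   0.0313  0.0095] a [ 0.     -0.      0.0144]
d [-0.2242  0.0518  0.0095] a [ 0.     -0.      0.0144]
```

Emit:
servo_tool(motion=[{"dx":-0.18,"dy":-0.145,"dz":0.009,"az":0.0144,"gripper":0},{"dx":-0.19,"dy":-0.128,"dz":0.009,"az":0.0144,"gripper":0},{"dx":-0.2,"dy":-0.11,"dz":0.009,"az":0.0144,"gripper":0},{"dx":-0.21,"dy":-0.09,"dz":0.009,"az":0.0144,"gripper":0},{"dx":-0.22,"dy":-0.07,"dz":0.009,"az":0.0144,"gripper":0},{"dx":-0.225,"dy":-0.05,"dz":0.009,"az":0.0144,"gripper":0},{"dx":-0.228,"dy":-0.03,"dz":0.009,"az":0.0144,"gripper":0},{"dx":-0.23,"dy":-0.01,"dz":0.009,"az":0.0144,"gripper":0},{"dx":-0.23,"dy":0.01,"dz":0.009,"az":0.0144,"gripper":0},{"dx":-0.228,"dy":0.03,"dz":0.009,"az":0.0144,"gripper":0},{"dx":-0.224,"dy":0.05,"dz":0.009,"az":0.0144,"gripper":0}])

```text
invalid input
```

```bash
python3 - <<'E'
from h import *
s=bot.sense(); print(s["clock"],s["q"].round(2),s["ee_pos"],s["tool_rot"],s["grip_width"])
a=[*s["ee_pos"],s["tool_rot"][2]]
plan(lin(a,[.507,-.132,.16,.977],9))
E
```

```text
0.2 [-1.47  0.43  0.07  1.61 -0.03  1.11 -0.07] [0.16483979 0.65429079 0.23086178] [-3.14075565e+00  3.11647773e-05  2.89475251e+00] 0.08523373865593589
d [-0.2911 -0.3771  0.0397] a [-0.0001  0.      0.0339]
d [-0.3642 -0.3071  0.0394] a [ 0.     -0.      0.0339]
d [-0.4209 -0.2231  0.0394] a [ 0.     -0.      0.0339]
d [-0.4586 -0.129   0.0394] a [-0.     -0.      0.0339]
d [-0.4755 -0.0291  0.0394] a [ 0.     -0.      0.0339]
d [-0.4709  0.0721  0.0394] a [-0.     -0.      0.0339]
d [-0.445   0.17    0.0394] a [ 0.     -0.      0.0339]
d [-0.399   0.2603  0.0394] a [ 0.     -0.      0.0339]
d [-0.3349  0.3388  0.0394] a [ 0.     -0.      0.0339]
```

Emit:
servo_tool(motion=[{"dx":-0.18,"dy":-0.145,"dz":0.009,"ax":0,"ay":0,"az":0.0144,"gripper":0}], newtons=30)

```text
clock: 0.32
ee_pos: [0.1903, 0.6187, 0.2284]
tool_rot: [-3.141, -0.001, 2.807]
wrist_force: [0.8, -0.2, -0.3]
grip_width: 0.0695
```

Emit:
servo_tool(motion=[{"dx":-0.19,"dy":-0.128,"dz":0.009,"ax":0,"ay":0,"az":0.0144,"gripper":0},{"dx":-0.2,"dy":-0.11,"dz":0.009,"ax":0,"ay":0,"az":0.0144,"gripper":0},{"dx":-0.21,"dy":-0.09,"dz":0.009,"ax":0,"ay":0,"az":0.0144,"gripper":0},{"dx":-0.22,"dy":-0.07,"dz":0.009,"ax":0,"ay":0,"az":0.0144,"gripper":0},{"dx":-0.225,"dy":-0.05,"dz":0.009,"ax":0,"ay":0,"az":0.0144,"gripper":0},{"dx":-0.228,"dy":-0.03,"dz":0.009,"ax":0,"ay":0,"az":0.0144,"gripper":0},{"dx":-0.23,"dy":-0.01,"dz":0.009,"ax":0,"ay":0,"az":0.0144,"gripper":0},{"dx":-0.23,"dy":0.01,"dz":0.009,"ax":0,"ay":0,"az":0.0144,"gripper":0},{"dx":-0.228,"dy":0.03,"dz":0.009,"ax":0,"ay":0,"az":0.0144,"gripper":0},{"dx":-0.224,"dy":0.05,"dz":0.009,"ax":0,"ay":0,"az":0.0144,"gripper":0}])

```text
clock: 1.58
ee_pos: [0.47, 0.2361, 0.2096]
tool_rot: [-3.141, -0.001, 1.873]
wrist_force: [0.6, 0.4, -0.1]
grip_width: -0.0004
```

```bash
python3 - <<'E'
from h import *
s=bot.sense(); print(s["clock"],s["q"].round(2),s["ee_pos"],s["tool_rot"],s["grip_width"])
a=[*s["ee_pos"],s["tool_rot"][2]]
plan(lin(a,[.507,-.132,.16,.977],9))
E
```

```text
1.575 [-0.99  0.22  0.47  1.98 -0.12  0.97 -0.16] [0.46999498 0.23613433 0.20964865] [-3.14081336e+00 -6.76191410e-04  1.87349747e+00] -0.0003836037740938562
d [-0.2014 -0.0413  0.0275] a [-0.0001 -0.0001  0.0159]
d [-0.2045 -0.0211  0.0276] a [-0.     -0.      0.0159]
d [-0.2055 -0.0007  0.0276] a [ 0.     -0.      0.0159]
d [-0.2046  0.0198  0.0276] a [ 0.     -0.      0.0159]
d [-0.2016  0.04    0.0276] a [ 0.     -0.      0.0159]
d [-0.1966  0.0599  0.0276] a [ 0.     -0.      0.0159]
d [-0.1897  0.0791  0.0276] a [ 0.     -0.      0.0159]
d [-0.1809  0.0976  0.0276] a [ 0.     -0.      0.0159]
d [-0.1703  0.1151  0.0276] a [ 0.     -0.      0.0159]
```

Emit:
servo_tool(motion=[{"dx":-0.2,"dy":-0.04,"dz":0.026,"ax":0,"ay":0,"az":0.016,"gripper":0},{"dx":-0.205,"dy":-0.02,"dz":0.026,"ax":0,"ay":0,"az":0.016,"gripper":0},{"dx":-0.205,"dy":0,"dz":0.026,"ax":0,"ay":0,"az":0.016,"gripper":0},{"dx":-0.205,"dy":0.02,"dz":0.026,"ax":0,"ay":0,"az":0.016,"gripper":0},{"dx":-0.2,"dy":0.04,"dz":0.026,"ax":0,"ay":0,"az":0.016,"gripper":0},{"dx":-0.195,"dy":0.06,"dz":0.026,"ax":0,"ay":0,"az":0.016,"gripper":0},{"dx":-0.19,"dy":0.08,"dz":0.026,"ax":0,"ay":0,"az":0.016,"gripper":0},{"dx":-0.18,"dy":0.098,"dz":0.026,"ax":0,"ay":0,"az":0.016,"gripper":0},{"dx":-0.17,"dy":0.115,"dz":0.026,"ax":0,"ay":0,"az":0.016,"gripper":0},{"dx":0,"dy":0,"dz":0,"ax":0,"ay":0,"az":0,"gripper":0}])

```text
clock: 2.82
ee_pos: [0.5025, -0.1465, 0.1618]
tool_rot: [3.14, -0.002, 0.933]
wrist_force: [-0.0, 0.5, -0.1]
grip_width: -0.0
```

```bash
python3 - <<'E'
from h import *
s=bot.sense(); print(s["clock"],s["q"].round(2),s["ee_pos"],s["tool_rot"],s["grip_width"])
a=[*s["ee_pos"],s["tool_rot"][2]]
plan(lin(a,[.507,-.132,.044,.977],4))
w=snap("wrist"); save(w,"w1.png"); print(w["position"],w["rotation"])
P=np.array([[*PIV,.056],[*pol(.12,-.594),.072],[*pol(.213,.5),.064]])
print(project(w,P))
E
```

```text
2.825 [-0.48  0.33  0.78  2.05 -0.3   0.88 -0.17] [ 0.50248914 -0.14645322  0.16183862] [ 3.14030334e+00 -1.64783797e-03  9.32725054e-01] -4.844535006058939e-05
d [ 0.0176 -0.0064  0.1473] a [ 0.0002 -0.0003 -0.0018]
d [ 0.0179 -0.006   0.1473] a [ 0.      0.     -0.0018]
d [ 0.018  -0.0058  0.1473] a [ 0.      0.     -0.0018]
d [ 0.0181 -0.0056  0.1473] a [ 0.      0.     -0.0018]
[ 0.54817803 -0.08361195  0.30497119] [[ 0.80299851 -0.5682651  -0.1796334 ]
 [-0.5959799  -0.76506645 -0.24388787]
 [ 0.00116148  0.30289949 -0.9530218 ]]
[[  94.0002987   128.68317461]
 [ 271.10766463  122.14352103]
 [ 206.22630683 -274.18609476]]
```

View pics/w1.png

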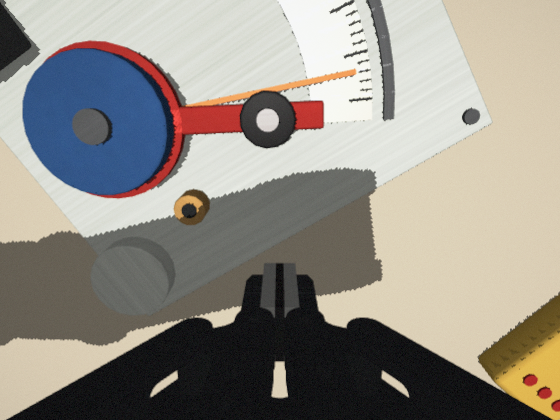

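```bash
python3 - <<'E'
from h import *
w=snap("wrist")
hub=onplane(w,[92,127],.056)[0]; rol=onplane(w,[267,119],.072)[0]; d=rol-hub
print(hub,rol,np.hypot(*d[:2]),np.arctan2(d[1],d[0]), onplane(w,[[356,72]],.018))
a=np.arctan2(d[1],d[0]); 
c=rol[:2]-.045*np.array([-np.sin(a),np.cos(a)])
print(a,c); st=bot.sense(); plan(lin([*st["ee_pos"],st["tool_rot"][2]],[*c,.044,a+np.pi/2],4))
E
```

```text
[ 0.43545403 -0.02233559  0.056     ] [ 0.5345137  -0.08775051  0.072     ] 0.11870943435061367 -0.5836228399863364 [[ 0.60504639 -0.10133711  0.018     ]]
-0.5836228399863364 [ 0.50971642 -0.12530174]
d [ 0.023  -0.0066  0.1474] a [ 0.0001 -0.0004 -0.002 ]
d [ 0.0235 -0.0062  0.1474] a [ 0.     0.    -0.002]
d [ 0.0236 -0.006   0.1474] a [-0.     0.    -0.002]
d [ 0.0237 -0.0057  0.1474] a [ 0.     0.    -0.002]
```

Emit:
servo_tool(motion=[{"dx":0.023,"dy":-0.0065,"dz":0.147,"ax":0,"ay":0,"az":-0.002,"gripper":0},{"dx":0.023,"dy":-0.006,"dz":0.147,"ax":0,"ay":0,"az":-0.002,"gripper":0},{"dx":0.023,"dy":-0.006,"dz":0.147,"ax":0,"ay":0,"az":-0.002,"gripper":0},{"dx":0.023,"dy":-0.006,"dz":0.13,"ax":0,"ay":0,"az":-0.002,"gripper":0},{"dx":0,"dy":0,"dz":0,"ax":0,"ay":0,"az":0,"gripper":0}])

```text
clock: 3.55
ee_pos: [0.5117, -0.1171, 0.0456]
tool_rot: [3.141, -0.007, 1.004]
wrist_force: [0.1, 0.4, 0.1]
grip_width: -0.0
```

```bash
sed -i 's/^PIV=.*/PIV=np.array([.4355,-.0235])/' h.py; cat >> h.py <<'E'
def rep():
    st=bot.sense(); p=st["ee_pos"]; d=p[:2]-PIV; yaw=st["tool_rot"][2]
    ap=yaw-np.pi/2; e=np.array([np.cos(ap),np.sin(ap)]); t=np.array([-e[1],e[0]])
    print("t %.2f r %.4f ang %.4f armdir(yaw) %.4f z %.4f  along-arm %.4f tang %.4f"%(st["clock"],np.hypot(*d),np.arctan2(d[1],d[0]),ap,p[2],d@e,d@t),"F tang %.2f rad %.2f z %.2f"%(st["wrist_force"][:2]@t,st["wrist_force"][:2]@e,st["wrist_force"][2]))
E
python3 -c "
from h import *
rep()"
```

```text
t 3.55 r 0.1207 ang -0.8879 armdir(yaw) -0.5671 z 0.0456  along-arm 0.1145 tang -0.0381 F tang 0.41 rad -0.17 z 0.07
```

Emit:
servo_tool(motion=[{"dx":0.01,"dy":0.01,"dz":0.004,"ax":0,"ay":0.001,"az":0.001,"gripper":0},{"dx":0.01,"dy":0.01,"dz":0,"ax":0,"ay":0,"az":0.001,"gripper":0},{"dx":0.01,"dy":0.005,"dz":0,"ax":0,"ay":0,"az":0.001,"gripper":0},{"dx":0.01,"dy":0,"dz":0,"ax":0,"ay":0,"az":0,"gripper":0},{"dx":0.01,"dy":0,"dz":0,"ax":0,"ay":0,"az":0,"gripper":0}])

```text
clock: 4.18
ee_pos: [0.5228, -0.1113, 0.0479]
tool_rot: [3.139, -0.015, 0.984]
wrist_force: [-1.8, -2.5, -2.4]
grip_width: -0.0002
```

```bash
python3 -c "
from h import *
rep()"
```

```text
t 4.17 r 0.1239 ang -0.7881 armdir(yaw) -0.5870 z 0.0479  along-arm 0.1214 tang -0.0247 F tang -3.10 rad -0.12 z -2.36
```

```bash
cat >> h.py <<'E'
def arc(dphi,n,L=.12,z=.044,dt=0):
    st=bot.sense(); p=st["ee_pos"][:2]-PIV; a0=st["tool_rot"][2]-np.pi/2
    t=p@np.array([-np.sin(a0),np.cos(a0)])+dt
    plan([[*pol(L,a0+dphi*i,t),z,a0+dphi*i+np.pi/2] for i in range(1,n+1)])
E
python3 -c "
from h import *
arc(.03,4)"
```

```text
d [ 0.0178 -0.0034  0.0199] a [ 0.0005 -0.0024 -0.0048]
d [0.0181 0.0034 0.    ] a [-0.      0.     -0.0048]
d [0.0181 0.0034 0.    ] a [ 0.      0.     -0.0048]
d [0.0181 0.0034 0.    ] a [ 0.      0.     -0.0048]
```

Emit:
servo_tool(motion=[{"dx":0.018,"dy":-0.002,"dz":0.008,"ax":0.0005,"ay":-0.002,"az":-0.0048,"gripper":0},{"dx":0.018,"dy":0.003,"dz":0.006,"ax":0,"ay":0,"az":-0.0048,"gripper":0},{"dx":0.018,"dy":0.003,"dz":0.006,"ax":0,"ay":0,"az":-0.0048,"gripper":0},{"dx":0.018,"dy":0.003,"dz":0,"ax":0,"ay":0,"az":-0.0048,"gripper":0}])

```text
clock: 4.68
ee_pos: [0.5324, -0.0992, 0.044]
tool_rot: [3.141, -0.002, 1.113]
wrist_force: [-1.3, -3.6, 1.4]
grip_width: -0.0
```

```bash
python3 -c "
from h import *
rep();arc(.03,2)"
```

```text
t 4.67 r 0.1230 ang -0.6632 armdir(yaw) -0.4581 z 0.0440  along-arm 0.1204 tang -0.0250 F tang -3.81 rad 0.44 z 1.38
d [0.0181 0.0015 0.0003] a [ 0.0001 -0.0003 -0.0048]
d [0.0181 0.0035 0.    ] a [ 0.      0.     -0.0048]
```

Emit:
servo_tool(motion=[{"dx":0.018,"dy":0.003,"dz":0,"ax":0,"ay":0,"az":-0.0048,"gripper":0},{"dx":0.018,"dy":0.003,"dz":0,"ax":0,"ay":0,"az":-0.0048,"gripper":0},{"dx":0.018,"dy":0.003,"dz":0,"ax":0,"ay":0,"az":-0.0048,"gripper":0}])

```text
clock: 5.05
ee_pos: [0.5389, -0.0898, 0.0441]
tool_rot: [3.141, -0.001, 1.209]
wrist_force: [-1.8, -4.3, 0.6]
grip_width: 0.0004
```

```bash
python3 -c "
from h import *
rep();arc(.03,1)"
```

```text
t 5.05 r 0.1229 ang -0.5704 armdir(yaw) -0.3615 z 0.0441  along-arm 0.1202 tang -0.0255 F tang -4.69 rad -0.13 z 0.62
d [0.0181 0.0026 0.0003] a [ 0.0002 -0.0002 -0.0048]
```

Emit:
servo_tool(motion=[{"dx":0.016,"dy":0.003,"dz":0,"ax":0,"ay":0,"az":-0.0045,"gripper":0},{"dx":0.016,"dy":0.003,"dz":0,"ax":0,"ay":0,"az":-0.0045,"gripper":0}])

```text
clock: 5.3
ee_pos: [0.5424, -0.0839, 0.0441]
tool_rot: [3.141, -0.001, 1.27]
wrist_force: [-1.4, -4.7, -0.3]
grip_width: -0.0
```

```bash
python3 -c "
from h import *
rep();arc(.03,1)"
```

```text
t 5.30 r 0.1228 ang -0.5143 armdir(yaw) -0.3009 z 0.0441  along-arm 0.1200 tang -0.0260 F tang -4.94 rad 0.03 z -0.31
d [0.0181 0.0034 0.0004] a [ 0.0002 -0.0002 -0.0048]
```

Emit:
servo_tool(motion=[{"dx":0.017,"dy":0.003,"dz":0,"ax":0,"ay":0,"az":-0.0045,"gripper":0},{"dx":0.017,"dy":0.003,"dz":0,"ax":0,"ay":0,"az":-0.0045,"gripper":0}])

```text
clock: 5.55
ee_pos: [0.5457, -0.0774, 0.0441]
tool_rot: [3.14, -0.001, 1.33]
wrist_force: [-0.3, -5.4, 0.7]
grip_width: -0.0003
```

```bash
python3 -c "
from h import *
rep()"
```

```text
t 5.55 r 0.1227 ang -0.4550 armdir(yaw) -0.2405 z 0.0441  along-arm 0.1199 tang -0.0261 F tang -5.33 rad 0.99 z 0.72
```

Emit:
servo_tool(motion=[{"dx":0.017,"dy":0.003,"dz":0,"ax":0,"ay":0,"az":-0.0045,"gripper":0},{"dx":0.017,"dy":0.003,"dz":0,"ax":0,"ay":0,"az":-0.0045,"gripper":0}])

```text
clock: 5.8
ee_pos: [0.5486, -0.0707, 0.0441]
tool_rot: [3.14, -0.001, 1.391]
wrist_force: [-0.8, -5.0, 0.3]
grip_width: 0.0002
```

Emit:
servo_tool(motion=[{"dx":0.017,"dy":0.003,"dz":0,"ax":0,"ay":0,"az":-0.0045,"gripper":0},{"dx":0.017,"dy":0.003,"dz":0,"ax":0,"ay":0,"az":-0.0045,"gripper":0}])

```text
clock: 6.05
ee_pos: [0.5512, -0.0641, 0.0441]
tool_rot: [3.14, -0.0, 1.451]
wrist_force: [-1.0, -8.1, -0.7]
grip_width: -0.0001
```

Emit:
servo_tool(motion=[{"dx":0.006,"dy":0.001,"dz":0,"ax":0,"ay":0,"az":-0.001,"gripper":0}])

```text
clock: 6.18
ee_pos: [0.5515, -0.0632, 0.0441]
tool_rot: [3.14, 0.0, 1.459]
wrist_force: [-1.0, -9.7, -0.7]
grip_width: -0.0004
```

```bash
python3 -c "
from h import *
rep()"
```

```text
t 6.17 r 0.1226 ang -0.3299 armdir(yaw) -0.1119 z 0.0441  along-arm 0.1197 tang -0.0265 F tang -9.72 rad 0.11 z -0.67
```

Emit:
servo_tool(motion=[{"dx":0.006,"dy":0.001,"dz":0,"ax":0,"ay":0,"az":-0.001,"gripper":0},{"dx":0.006,"dy":0.001,"dz":0,"ax":0,"ay":0,"az":-0.001,"gripper":0}])

```text
clock: 6.42
ee_pos: [0.5521, -0.0622, 0.0442]
tool_rot: [3.14, 0.002, 1.473]
wrist_force: [-1.2, -10.2, 0.2]
grip_width: -0.0001
```

Emit:
servo_tool(motion=[{"dx":0.008,"dy":0.001,"dz":0,"ax":0,"ay":0,"az":0,"gripper":0},{"dx":0.007,"dy":0.001,"dz":0,"ax":0,"ay":0,"az":0,"gripper":0}])

```text
clock: 6.68
ee_pos: [0.5525, -0.0612, 0.0442]
tool_rot: [3.139, 0.004, 1.473]
wrist_force: [-1.1, -11.0, 0.3]
grip_width: -0.0002
```

Emit:
servo_tool(motion=[{"dx":0.012,"dy":0.001,"dz":0,"ax":0,"ay":0,"az":0,"gripper":0},{"dx":0.012,"dy":0.001,"dz":0,"ax":0,"ay":0,"az":0,"gripper":0}])

```text
clock: 6.92
ee_pos: [0.553, -0.0591, 0.0442]
tool_rot: [3.139, 0.007, 1.473]
wrist_force: [-0.7, -13.8, -0.0]
grip_width: 0.0001
```

Emit:
servo_tool(motion=[{"dx":0.004,"dy":0,"dz":0,"ax":0,"ay":0,"az":0,"gripper":0},{"dx":0.004,"dy":0,"dz":0,"ax":0,"ay":0,"az":0,"gripper":0},{"dx":0.004,"dy":0,"dz":0,"ax":0,"ay":0,"az":0,"gripper":0}])

```text
clock: 7.3
ee_pos: [0.5528, -0.0606, 0.0442]
tool_rot: [3.139, 0.011, 1.472]
wrist_force: [-2.1, -11.2, -0.3]
grip_width: 0.0002
```

```bash
python3 -c "
from h import *
rep();arc(-.02,3)"
```

```text
t 7.30 r 0.1231 ang -0.3065 armdir(yaw) -0.0985 z 0.0442  along-arm 0.1204 tang -0.0254 F tang -11.35 rad -0.99 z -0.32
d [-0.012  -0.0047  0.0013] a [0.0005 0.0017 0.0032]
d [-0.012  -0.0027 -0.    ] a [ 0.     -0.      0.0032]
d [-0.012  -0.0027 -0.    ] a [ 0.     -0.      0.0032]
```

Emit:
servo_tool(motion=[{"dx":0.012,"dy":0,"dz":0,"ax":0,"ay":0,"az":0,"gripper":0},{"dx":0.012,"dy":0,"dz":0,"ax":0,"ay":0,"az":0,"gripper":0},{"dx":0.0075,"dy":0,"dz":0,"ax":0,"ay":0,"az":0,"gripper":0},{"dx":0.0075,"dy":0,"dz":0,"ax":0,"ay":0,"az":0,"gripper":0}])

```text
clock: 7.8
ee_pos: [0.553, -0.0589, 0.0443]
tool_rot: [3.138, 0.017, 1.471]
wrist_force: [-1.3, -13.0, -0.1]
grip_width: -0.0
```

Emit:
servo_tool(motion=[{"dx":0.009,"dy":0,"dz":0,"ax":0,"ay":0,"az":0,"gripper":0},{"dx":0.008,"dy":0,"dz":0,"ax":0,"ay":0,"az":0,"gripper":0},{"dx":0.008,"dy":0,"dz":0,"ax":0,"ay":0,"az":0,"gripper":0},{"dx":0.008,"dy":0,"dz":0,"ax":0,"ay":0,"az":0,"gripper":0}])

```text
clock: 8.3
ee_pos: [0.553, -0.0589, 0.0444]
tool_rot: [3.137, 0.024, 1.469]
wrist_force: [-2.0, -14.4, 0.1]
grip_width: -0.0003
```

```bash
python3 -c "
from h import *
rep();arc(-.03,5)"
```

```text
t 8.30 r 0.1227 ang -0.2929 armdir(yaw) -0.1020 z 0.0444  along-arm 0.1205 tang -0.0233 F tang -14.55 rad -0.47 z 0.12
d [-0.0179 -0.0062  0.0025] a [0.0008 0.0038 0.0048]
d [-0.0179 -0.0038 -0.    ] a [ 0.     -0.      0.0048]
d [-0.0179 -0.0038 -0.    ] a [ 0.     -0.      0.0048]
d [-0.0179 -0.0038 -0.    ] a [ 0.     -0.      0.0048]
d [-0.0179 -0.0038 -0.    ] a [ 0.     -0.      0.0048]
```

Emit:
servo_tool(motion=[{"dx":-0.012,"dy":-0.004,"dz":0.001,"ax":0.0004,"ay":0.002,"az":0.003,"gripper":0},{"dx":-0.015,"dy":-0.004,"dz":0.001,"ax":0.0004,"ay":0.002,"az":0.0048,"gripper":0},{"dx":-0.018,"dy":-0.004,"dz":0,"ax":0,"ay":0,"az":0.0048,"gripper":0},{"dx":-0.018,"dy":-0.004,"dz":0,"ax":0,"ay":0,"az":0.0048,"gripper":0},{"dx":-0.018,"dy":-0.004,"dz":0,"ax":0,"ay":0,"az":0.0048,"gripper":0},{"dx":-0.018,"dy":-0.004,"dz":0,"ax":0,"ay":0,"az":0.0048,"gripper":0}])

```text
clock: 9.05
ee_pos: [0.5445, -0.0794, 0.0441]
tool_rot: [3.141, -0.0, 1.295]
wrist_force: [-0.2, -3.8, 0.5]
grip_width: -0.0001
```

```bash
python3 -c "
from h import *
rep();arc(-.03,5)"
```

```text
t 9.05 r 0.1225 ang -0.4738 armdir(yaw) -0.2754 z 0.0441  along-arm 0.1201 tang -0.0242 F tang -3.70 rad 0.85 z 0.47
d [-0.0179 -0.0045  0.0005] a [ 0.0001 -0.      0.0048]
d [-0.0179 -0.0039 -0.    ] a [ 0.     -0.      0.0048]
d [-0.0179 -0.0039 -0.    ] a [ 0.     -0.      0.0048]
d [-0.0179 -0.0039 -0.    ] a [ 0.     -0.      0.0048]
d [-0.0179 -0.0039 -0.    ] a [ 0.     -0.      0.0048]
```

Emit:
servo_tool(motion=[{"dx":-0.018,"dy":-0.004,"dz":0,"ax":0,"ay":0,"az":0.0048,"gripper":0},{"dx":-0.018,"dy":-0.004,"dz":0,"ax":0,"ay":0,"az":0.0048,"gripper":0},{"dx":-0.018,"dy":-0.004,"dz":0,"ax":0,"ay":0,"az":0.0048,"gripper":0},{"dx":-0.018,"dy":-0.004,"dz":0,"ax":0,"ay":0,"az":0.0048,"gripper":0},{"dx":-0.018,"dy":-0.004,"dz":0,"ax":0,"ay":0,"az":0.0048,"gripper":0},{"dx":-0.018,"dy":-0.004,"dz":0,"ax":0,"ay":0,"az":0.0048,"gripper":0},{"dx":-0.018,"dy":-0.004,"dz":0,"ax":0,"ay":0,"az":0.0048,"gripper":0},{"dx":-0.018,"dy":-0.004,"dz":0,"ax":0,"ay":0,"az":0.0048,"gripper":0}])

```text
clock: 10.05
ee_pos: [0.5265, -0.1047, 0.0441]
tool_rot: [-3.141, -0.001, 1.038]
wrist_force: [-1.7, -2.7, 0.9]
grip_width: 0.0003
```

```bash
python3 -c "
from h import *
rep();arc(-.03,2)"
```

```text
t 10.05 r 0.1220 ang -0.7287 armdir(yaw) -0.5330 z 0.0441  along-arm 0.1196 tang -0.0237 F tang -3.23 rad -0.11 z 0.86
d [-0.0179 -0.002   0.0003] a [-0.     -0.0001  0.0048]
d [-0.0179 -0.0038 -0.    ] a [-0.     -0.      0.0048]
```

Now the last bit, then retreat further and rise clear (tangentially back, then up).

Emit:
servo_tool(motion=[{"dx":-0.015,"dy":-0.003,"dz":0,"ax":0,"ay":0,"az":0.004,"gripper":0},{"dx":-0.015,"dy":-0.003,"dz":0,"ax":0,"ay":0,"az":0.004,"gripper":0},{"dx":-0.015,"dy":-0.003,"dz":0,"ax":0,"ay":0,"az":0.002,"gripper":0},{"dx":-0.015,"dy":-0.002,"dz":0,"ax":0,"ay":0,"az":0,"gripper":0},{"dx":-0.015,"dy":0,"dz":0,"ax":0,"ay":0,"az":0,"gripper":0},{"dx":-0.03,"dy":0,"dz":0,"ax":0,"ay":0,"az":0,"gripper":0}])

```text
clock: 10.8
ee_pos: [0.5127, -0.121, 0.044]
tool_rot: [-3.141, -0.001, 0.972]
wrist_force: [-0.1, 0.9, -0.4]
grip_width: 0.0
```

```bash
python3 -c "
from h import *
rep()
st=bot.sense()
t=snap('top'); im=t['image']; cv2.imwrite('pics/top2.png',cv2.resize(im[145:295,210:410],None,fx=4,fy=4,interpolation=2)[:,:,::-1])
"
```

```text
t 10.80 r 0.1243 ang -0.9012 armdir(yaw) -0.5991 z 0.0440  along-arm 0.1187 tang -0.0370 F tang 0.68 rad -0.59 z -0.38
```

View pics/top2.png

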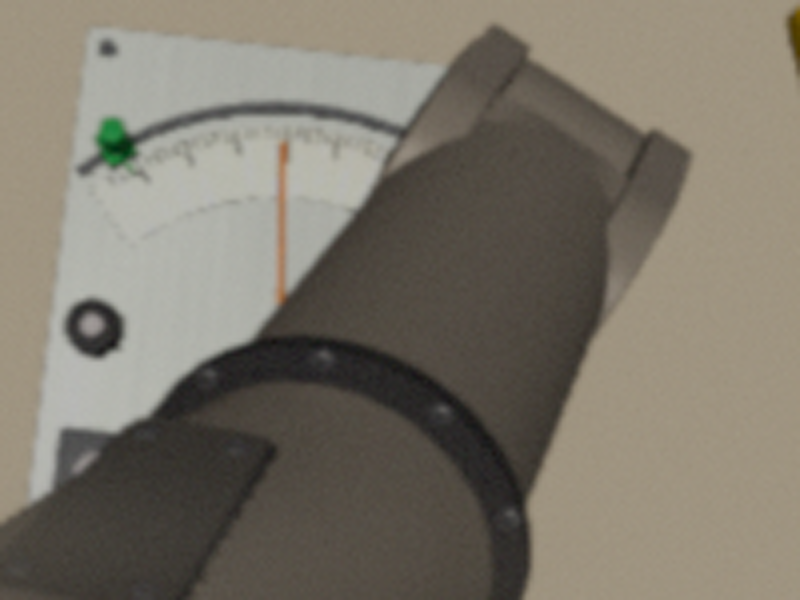

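```bash
cat >> h.py <<'E'
def green(s,z,roi=None):
    hsv=cv2.cvtColor(s["image"],cv2.COLOR_RGB2HSV); m=cv2.inRange(hsv,np.array((45,100,30)),np.array((85,255,255)))
    c,l,st,ce=cv2.connectedComponentsWithStats(m); i=1+np.argmax(st[1:,4]); return st[i],ce[i],onplane(s,ce[i],z)[0]
def needle(s,lo=(8,130,90)):
    hsv=cv2.cvtColor(s["image"],cv2.COLOR_RGB2HSV); m=cv2.inRange(hsv,np.array(lo),np.array((20,255,255)))
    v,u=np.nonzero(m); p=onplane(s,np.c_[u,v],.018)[:,:2]-PIV; r=np.hypot(*p.T); a=np.arctan2(p[:,1],p[:,0])
    k=(r>.08)&(r<.2)&(a>-.35)&(a<.6); return a[k].size,np.median(a[k]),a[k].std(),r[k].max(), np.median(a[k&(r>.16)])
E
python3 - <<'E'
from h import *
for n in("top","scene"):
    s=snap(n); print(n,needle(s)); st,ce,p=green(s,.048); d=p[:2]-PIV; print(st,ce,p,np.hypot(*d),np.arctan2(d[1],d[0]))
st=bot.sense()
a=[*st["ee_pos"],st["tool_rot"][2]]; u=[*a[:2],.14,a[3]]
t=[*pol(.213,.54),.14,.54]
plan(lin(a,u,2)+lin(u,t,7))
E
```

```text
top (5, np.float64(-0.016712506189561552), np.float64(0.01585542824193649), np.float64(0.18232871966593814), np.float64(-0.016294593637705027))
[235 175   8  11  67] [238.25373134 180.20895522] [0.61331767 0.08176751 0.048     ] 0.2066406841502216 0.5345140884785847
scene (23, np.float64(0.0029982377305947396), np.float64(0.0040505004680934514), np.float64(0.18340758056014), np.float64(0.0019415819897171938))
[274 256  10  14  90] [278.83333333 262.77777778] [0.62308468 0.09117713 0.048     ] 0.21986099142035387 0.5487125696238216
d [ 3.000e-04 -1.000e-04 -2.398e-01] a [-0.0001 -0.0002  0.    ]
d [ 0.      0.     -0.2398] a [0. 0. 0.]
d [ 0.1649 -0.0214 -0.    ] a [ 0.     -0.      0.0098]
d [ 0.1633 -0.0315 -0.    ] a [-0.     -0.      0.0098]
d [ 0.161  -0.0414 -0.    ] a [ 0.     -0.      0.0098]
d [ 0.1582 -0.0513 -0.    ] a [ 0.     -0.      0.0098]
d [ 0.1547 -0.0609 -0.    ] a [-0.     -0.      0.0098]
d [ 0.1507 -0.0703 -0.    ] a [ 0.     -0.      0.0098]
d [ 0.1461 -0.0794 -0.    ] a [-0.     -0.      0.0098]
```

Emit:
servo_tool(motion=[{"dx":0,"dy":0,"dz":-0.24,"ax":0,"ay":0,"az":0,"gripper":0},{"dx":0,"dy":0,"dz":-0.24,"ax":0,"ay":0,"az":0,"gripper":0},{"dx":0.165,"dy":-0.021,"dz":0,"ax":0,"ay":0,"az":0.0098,"gripper":0.5},{"dx":0.163,"dy":-0.031,"dz":0,"ax":0,"ay":0,"az":0.0098,"gripper":0.5},{"dx":0.161,"dy":-0.041,"dz":0,"ax":0,"ay":0,"az":0.0098,"gripper":0.5},{"dx":0.158,"dy":-0.051,"dz":0,"ax":0,"ay":0,"az":0.0098,"gripper":0.5},{"dx":0.155,"dy":-0.061,"dz":0,"ax":0,"ay":0,"az":0.0098,"gripper":0.5},{"dx":0.151,"dy":-0.07,"dz":0,"ax":0,"ay":0,"az":0.0098,"gripper":0.5},{"dx":0.14,"dy":-0.08,"dz":0,"ax":0,"ay":0,"az":0.0098,"gripper":0.5},{"dx":0,"dy":0,"dz":0,"ax":0,"ay":0,"az":0,"gripper":0.5}], newtons=20)

```text
clock: 12.2
ee_pos: [0.6226, 0.0932, 0.144]
tool_rot: [-3.139, -0.003, 0.526]
wrist_force: [-0.3, -0.8, -0.7]
grip_width: 0.0426
```

```bash
python3 - <<'E'
from h import *
st=bot.sense(); print(st["q"].round(2),st["ee_pos"],st["tool_rot"],st["grip_width"])
s=snap("wrist"); save(s,"w2.png"); print(green(s,.048),green(s,.064)[2],needle(s)); 
print(project(s,[[*PIV,.056],[*pol(.213,.541),.064],[*pol(.12,-.588),.072]]))
E
```

```text
[-0.83  0.57  0.81  1.83 -0.5   0.96 -0.85] [0.62257123 0.09323892 0.14401018] [-3.13937825 -0.00323068  0.526328  ] 0.04264298059800953
(array([ 272,  197,   29,   47, 1196], dtype=int32), array([285.64715719, 218.42725753]), array([0.62169641, 0.08840583, 0.048     ])) [0.62621736 0.09133571 0.064     ] (274, np.float64(-0.000549671380891519), np.float64(0.01047839474540227), np.float64(0.187701385034526), np.float64(-0.001173881838405569))
[[288.2632876  460.73190949]
 [286.11700732 232.20113179]
 [428.54768856 429.89613089]]
```

View pics/w2.png

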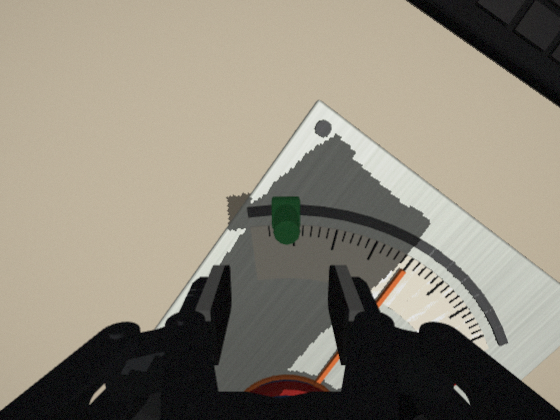

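```bash
python3 - <<'E'
from h import *
st=bot.sense(); plan(lin([*st["ee_pos"],st["tool_rot"][2]],[.618,.0862,.031,.54],4))
E
```

```text
d [-0.0082  0.0035  0.1414] a [-0.0003 -0.0005 -0.0006]
d [-0.0078  0.0032  0.1414] a [-0.      0.     -0.0006]
d [-0.0078  0.0032  0.1414] a [ 0.      0.     -0.0006]
d [-0.0078  0.0031  0.1414] a [-0.      0.     -0.0006]
```

Emit:
servo_tool(motion=[{"dx":-0.013,"dy":0.006,"dz":0.13,"ax":0,"ay":0,"az":-0.0006,"gripper":0.5},{"dx":-0.013,"dy":0.006,"dz":0.14,"ax":0,"ay":0,"az":-0.0006,"gripper":0.5},{"dx":-0.004,"dy":0.001,"dz":0.14,"ax":0,"ay":0,"az":-0.0006,"gripper":0.5},{"dx":0,"dy":0,"dz":0.11,"ax":0,"ay":0,"az":0,"gripper":0.5},{"dx":0,"dy":0,"dz":0,"ax":0,"ay":0,"az":0,"gripper":0.5}])

```text
clock: 12.88
ee_pos: [0.6175, 0.0822, 0.0382]
tool_rot: [-3.14, -0.004, 0.535]
wrist_force: [-0.3, -0.9, 0.0]
grip_width: 0.0426
```

```bash
python3 - <<'E'
from h import *
st=bot.sense(); plan([[.618,.0862,.032,.54]])
E
```

```text
d [ 0.0123 -0.0158  0.0312] a [-0.0002 -0.0006 -0.0007]
```

Correct and close.

Emit:
servo_tool(motion=[{"dx":0.011,"dy":-0.015,"dz":0.025,"ax":0,"ay":0,"az":0,"gripper":0.5},{"dx":0,"dy":0,"dz":0,"ax":0,"ay":0,"az":0,"gripper":0.5},{"dx":0,"dy":0,"dz":0,"ax":0,"ay":0,"az":0,"gripper":0},{"dx":0,"dy":0,"dz":0,"ax":0,"ay":0,"az":0,"gripper":0},{"dx":0,"dy":0,"dz":0,"ax":0,"ay":0,"az":0,"gripper":0},{"dx":0,"dy":0,"dz":0,"ax":0,"ay":0,"az":0,"gripper":0}], newtons=20)

```text
clock: 13.62
ee_pos: [0.6192, 0.0863, 0.0354]
tool_rot: [-3.141, -0.007, 0.536]
wrist_force: [0.6, -0.9, -4.2]
grip_width: 0.0169
```

```bash
python3 - <<'E'
from h import *
st=bot.sense(); d=st["ee_pos"][:2]-PIV; r=np.hypot(*d); a=np.arctan2(d[1],d[0]); print(st["ee_pos"],r,a,st["grip_width"],st["wrist_force"])
dp=.05
plan([[*pol(r,a-dp*i),.034,st["tool_rot"][2]-dp*i] for i in (1,2,3)])
E
```

```text
[0.61919994 0.0862562  0.035444  ] 0.21399087099734504 0.538561123664367 0.016928771054714176 [ 0.56730372 -0.94920888 -4.2326893 ]
d [-0.0012  0.0535  0.0072] a [-0.0001 -0.0011  0.008 ]
d [-0.0012  0.0535  0.    ] a [ 0.    -0.     0.008]
d [-0.0012  0.0535  0.    ] a [-0.    -0.     0.008]
```

Emit:
servo_tool(motion=[{"dx":-0.001,"dy":0.03,"dz":0,"ax":0,"ay":0,"az":0.004,"gripper":0},{"dx":-0.001,"dy":0.053,"dz":0,"ax":0,"ay":0,"az":0.008,"gripper":0},{"dx":-0.001,"dy":0.053,"dz":0,"ax":0,"ay":0,"az":0.008,"gripper":0},{"dx":-0.001,"dy":0.053,"dz":0,"ax":0,"ay":0,"az":0.008,"gripper":0}])

```text
clock: 14.12
ee_pos: [0.6362, 0.0506, 0.0354]
tool_rot: [-3.139, -0.006, 0.349]
wrist_force: [-1.9, 0.6, -0.6]
grip_width: 0.0175
```

```bash
cat >>h.py <<'E'
def mk(dp=.05,goal=None):
    st=bot.sense(); d=st["ee_pos"][:2]-PIV; r=np.hypot(*d); a=np.arctan2(d[1],d[0]); y=st["tool_rot"]
    print(st["clock"],st["ee_pos"].round(4),"r",r.round(4),"a",a.round(4),"yaw",y.round(4),st["grip_width"].round(4),st["wrist_force"].round(1))
    plan([[*pol(.2135,a-dp*i),.0355,a-dp*i] for i in (1,2,3)])
E
python3 -c "
from h import *
mk()"
```

```text
Traceback (most recent call last):
  File "h.py", line 52, in mk
    print(st["clock"],st["ee_pos"].round(4),"r",r.round(4),"a",a.round(4),"yaw",y.round(4),st["grip_width"].round(4),st["wrist_force"].round(1))
                                                                                           ^^^^^^^^^^^^^^^^^^^^^^
AttributeError: 'float' object has no attribute 'round'
```

Emit:
servo_tool(motion=[{"dx":-0.001,"dy":0.053,"dz":0,"ax":0,"ay":0,"az":0.008,"gripper":0},{"dx":-0.001,"dy":0.053,"dz":0,"ax":0,"ay":0,"az":0.008,"gripper":0},{"dx":-0.001,"dy":0.053,"dz":0,"ax":0,"ay":0,"az":0.008,"gripper":0},{"dx":-0.001,"dy":0.053,"dz":0,"ax":0,"ay":0,"az":0.008,"gripper":0},{"dx":-0.001,"dy":0.04,"dz":0,"ax":0,"ay":0,"az":0.006,"gripper":0}])

```text
clock: 14.75
ee_pos: [0.6484, -0.0029, 0.0354]
tool_rot: [-3.138, -0.005, 0.091]
wrist_force: [-1.6, 0.9, 0.2]
grip_width: 0.0172
```

```bash
sed -i 's/st\["grip_width"\].round(4)/round(st["grip_width"],4)/' h.py
python3 - <<'E'
from h import *
mk()
for n in("top","scene"):
    s=snap(n); print(n,needle(s)); st,ce,p=green(s,.048); d=p[:2]-PIV; print(st,ce,p,np.hypot(*d),np.arctan2(d[1],d[0]))
E
```

```text
14.75 [ 0.6484 -0.0029  0.0354] r 0.2139 a 0.0965 yaw [-3.138  -0.0053  0.091 ] 0.0172 [-1.6  0.9  0.2]
d [-0.0031  0.0534 -0.0009] a [-0.0006 -0.0008  0.0071]
d [-0.0013  0.0534  0.    ] a [ 0.    -0.     0.008]
d [-0.0013  0.0534  0.    ] a [ 0.    -0.     0.008]
top (23, np.float64(-0.02290640475032598), np.float64(0.007827139625439692), np.float64(0.18504139152369406), np.float64(-0.017143017785567916))
[481 318   8   5  34] [484.67647059 319.91176471] [ 0.26048208 -0.55487305  0.048     ] 0.5594538337626501 -1.8889749283790722
  return _methods._mean(a, axis=axis, dtype=dtype,
  ret = ret.dtype.type(ret / rcount)
  ret = _var(a, axis=axis, dtype=dtype, out=out, ddof=ddof,
  arrmean = um.true_divide(arrmean, div, out=arrmean,
  ret = ret.dtype.type(ret / rcount)
Traceback (most recent call last):
  File "h.py", line 49, in needle
    k=(r>.08)&(r<.2)&(a>-.35)&(a<.6); return a[k].size,np.median(a[k]),a[k].std(),r[k].max(), np.median(a[k&(r>.16)])
                                                                                  ~~~~~~~~^^
ValueError: zero-size array to reduction operation maximum which has no identity
```

Emit:
servo_tool(motion=[{"dx":-0.002,"dy":0.053,"dz":0,"ax":0,"ay":0,"az":0.008,"gripper":0},{"dx":-0.002,"dy":0.042,"dz":0,"ax":0,"ay":0,"az":0.006,"gripper":0},{"dx":0,"dy":0,"dz":0,"ax":0,"ay":0,"az":0,"gripper":0}])

```text
clock: 15.22
ee_pos: [0.6494, -0.0234, 0.0354]
tool_rot: [-3.138, -0.006, -0.002]
wrist_force: [1.0, -1.1, -0.4]
grip_width: 0.0173
```

```bash
python3 - <<'E'
from h import *
mk()
E
```

```text
15.225 [ 0.6494 -0.0234  0.0354] r 0.2139 a 0.0003 yaw [-3.1383e+00 -6.0000e-03 -1.9000e-03] 0.0173 [ 1.  -1.1 -0.4]
d [-0.0031  0.0534 -0.0008] a [-0.0005 -0.0009  0.0076]
d [-0.0013  0.0534  0.    ] a [ 0.    -0.     0.008]
d [-0.0013  0.0534  0.    ] a [ 0.    -0.     0.008]
```

Emit:
servo_tool(motion=[{"dx":0,"dy":0,"dz":0,"ax":0,"ay":0,"az":0,"gripper":0.5},{"dx":0,"dy":0,"dz":0,"ax":0,"ay":0,"az":0,"gripper":0.5},{"dx":0,"dy":0,"dz":0,"ax":0,"ay":0,"az":0,"gripper":0.5},{"dx":0,"dy":0,"dz":-0.1,"ax":0,"ay":0,"az":0,"gripper":0.5},{"dx":0,"dy":0,"dz":-0.2,"ax":0,"ay":0,"az":0,"gripper":0.5},{"dx":0,"dy":0,"dz":-0.2,"ax":0,"ay":0,"az":0,"gripper":0.5},{"dx":-0.1,"dy":0,"dz":-0.1,"ax":0,"ay":0,"az":0,"gripper":0.5},{"dx":-0.1,"dy":0,"dz":0,"ax":0,"ay":0,"az":0,"gripper":0.5},{"dx":0,"dy":0,"dz":0,"ax":0,"ay":0,"az":0,"gripper":0.5}])

```text
clock: 16.35
ee_pos: [0.6084, -0.0242, 0.166]
tool_rot: [-3.137, -0.01, -0.002]
wrist_force: [0.6, 1.1, -0.4]
grip_width: 0.0427
```

```bash
python3 - <<'E'
from h import *
s=snap("wrist"); save(s,"w3.png"); print(bot.sense()["wrist_force"],green(s,.064),needle(s))
print(project(s,[[*PIV,.056],[*pol(.213,0),.064],[*pol(.19,0),.021],[*pol(.12,-.588),.072]]))
E
```

```text
[ 0.48638824 -0.23622494  0.42542406] (array([266, 134,  28,  44, 907], dtype=int32), array([279.10915105, 150.54685777]), array([ 0.65209961, -0.02334555,  0.064     ])) (452, np.float64(-0.0015463615058128458), np.float64(0.0080585643381662), np.float64(0.18720801908757173), np.float64(-0.0037079262684028844))
[[279.86782319 397.76970879]
 [279.34733513 155.86094301]
 [279.63985693 176.38927619]
 [368.15018388 308.01948182]]
```

View pics/w3.png

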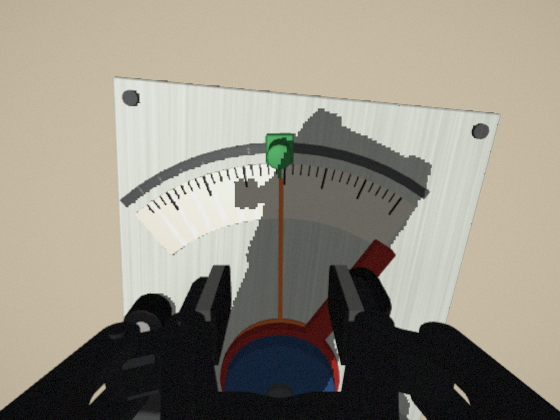

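```bash
python3 - <<'E'
from h import *
s=snap("wrist"); hsv=cv2.cvtColor(s["image"],cv2.COLOR_RGB2HSV)
g=cv2.inRange(hsv,np.array((45,100,30)),np.array((85,255,255)));o=cv2.inRange(hsv,np.array((5,130,60)),np.array((22,255,255)))
for v in range(158,196,4): print(v,np.nonzero(g[v])[0].tolist()[::3],np.nonzero(o[v,260:300])[0]+260)
t=snap("top"); 
for n,p in(("bush",[.4403,-.1128]),("spare",[.492,.0885])): print(n,project(s,[[*p,.03]]),project(t,[[*p,.03]]))
workorder.hand_in(); print(bot.sense()["clock"])
E
```

```text
158 [266, 269, 272, 275, 278, 281, 284, 287, 290] []
162 [266, 269, 272, 275, 278, 281, 284, 287, 290] []
166 [271, 274, 277, 280, 283, 286] []
170 [277, 280] []
174 [278] []
178 [278] []
182 [] [279 280 281 282 283]
186 [] [279 280 281 282]
190 [] [279 280 281 282]
194 [] [279 280 281 282]
bush [[374.78883641 373.01224506]] [[313.1618494  249.21363697]]
spare [[155.62885533 325.35301197]] [[234.78342499 227.96951373]]
the job is handed in; nothing more can be done
the job is handed in; nothing more can be done
```

The tensioner was pressed against its buffer and let back to rest, the marker was set to the needle, and the job was handed in at about 16.5 s. No verdict was given.

- **Press:** I felt the buffer at roughly 0.48 rad of arm travel. My first press peaked at 13.8 N but sagged to 11.3 N, so I pressed again; wrist readings over more than half a second were 13.0 to 14.5 N. The highest reading was about 14.6 N.
- **Return:** I let the arm back under the fingers at about 0.25 rad/s. The spring was still pushing about 3.2 N on the fingers near rest, so contact held almost to the end. The last wrist picture shows the arm at rest.
- **Marker:** I gripped the green knob and moved it by about 0.54 rad to the needle. I then let go and lifted clear.
- **Last checks:** In the wrist image the index and needle tip are 2 to 3 pixels apart, which is about 1–2 mm against the allowed 6.5 mm. The top camera read the needle about 0.015 rad (about 3 mm) off the other views, from few pixels. That is still within tolerance. The wrist force was near zero, with the gripper about 10 cm above the rig.
- **Not checked:** I did not compare the positions of the loose things before and after. The fingers stayed above or away from them throughout.

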